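Find the release notch behind the die case and press it to let the drawer out

TASK

The die drawer is shut and has no handle: its release is a pad recessed in a finger notch somewhere along the rear edge of the grey die case, out of sight from the front. Run a fingertip along that rear edge until it drops into the notch, press the pad in until the catch lets go and the drawer springs fully out by itself, then draw the finger back so the pad returns. Take hold of nothing, do not touch the drawer or the front of the case, and leave the thread spool, the eyelet tin and the sanding block where they are.

Things in the scene. Friction and masses are not known exactly. Their poses are not given: they have to be found in the camera images.
- die_case: Low grey sheet-steel die case on 14 mm rubber feet, fixed to the bench, 132 deep (its x) x 272 wide (its y) x 64 mm high. Origin: centre of its underside; own +x points to its rear, away from the robot, +y to its left, +z up; turned up to 0.2 rad. Its drawer runs out of the front (own -x). The bench behind its rear edge is clear for at least 50 mm.
- rear_edge (a point): Middle of the case's straight upright rear edge: own x = 66 mm, y = 0, 58 mm above the bench; axes as the case. Not the notch: the aluminium bar here (y -65 to 65 mm) has one finger notch, 40 mm wide along y, open to the rear and the top, down to 22 mm above the bench; its centre is anywhere from y -35 to 35 mm, and no reading gives it.
- edge_left (a point): Left end of the aluminium bar of the rear edge, where the grey left cover (flush with the bar, y 65 to 136 mm) begins: own x = 66 mm, y = 65 mm, 58 mm above the bench. Edge here is solid.
- edge_right (a point): Right end of the aluminium bar of the rear edge, where the grey right cover (flush with the bar, y -136 to -65 mm) begins: own x = 66 mm, y = -65 mm, 58 mm above the bench. Edge here is solid.
- release_pad (a joint): How far the release pad is pressed in (own -x of the case), m: 0 at rest, 0.009 at the end; the catch lets go at about 0.006. The pad is a plain aluminium plate that fills the notch's width, 10 mm in from the rear edge. Its spring takes 2 N to start, 5.5 N at the end, and returns it.
- die_drawer (a joint): How far the die drawer has come out, m: 0 shut and caught, 0.060 fully out against its stop. A damped spring drives it out in about half a second once the catch lets go; the drawer holds steel dies.
- spool: Bystander: loose upright spool of dark thread on the white cutting board, 36 mm across, 45 mm high; origin at the centre of its underside. Leave alone.
- eyelet_tin: Bystander: loose open round tin of eyelets on the white cutting board, 62 mm across, 20 mm high; origin at the centre of its underside. Leave alone.
- sand_block: Bystander: loose cork sanding block, 60 x 90 x 30 mm, lying on the 23 mm thick wooden insole form behind the case; origin at the centre of its underside. Leave alone.

How it is judged:
By the outcome, as a careful person would: the job done as asked, in the order asked, and still so for the second after the job is handed in, with the robot touching nothing.
It also fails if it takes over 51 s, if anything falls off the work surface, if the arm or the gripper's body presses on something with over 40 N, if the wrist force passes 120 N, or if a joint passes its speed limit or range.

ROBOT

A 6-joint arm with a two-finger parallel gripper is mounted at the origin on a cart in front of the work surface, level with it; the furniture and walls round the work are solid. World frame = base frame: x ahead of the robot, y to its left, z up, the work surface at z = 0. Lengths are in mm, angles in rad, forces in N, time in s.
With the tool pointing down it reaches from about 275 to 1000 mm from the base axis. Payload 8.4 kg.
Tool frame: the origin (TCP) lies midway between the tips of the shut fingers; the grasp point (between the pads) lies 19 mm behind it; y points along the fingers, z is the direction in which the jaws open and shut, and the axes are right-handed (so a half turn about y gives the same grasp; the last joint's range is limited). The gripper opens to 85 mm and grips with 20 to 120 N. Pads are 22 mm wide; open, the fingers measure 114 mm over their backs; the gripper's body (76 mm by 85 mm) begins 54 mm behind the grasp point. The pads swing forward as they close: fully open they stand 13 mm farther back than shut.
Start: joints at [-1.299, 0.353, 1.633, -0, 1.155, -0.002], TCP at [168.993, -601.722, 231.281] pointing down, gripper open.
Joint ranges: [-2.63, 2.63], [-0.92, 2.1], [0.06, 2.66], [-1.3, 4.44], [0, 2.69], [-3.02, 3.02]. Speed limits (rad/s): [2.22, 2.22, 2.79, 3.14, 3.14, 3.14].

INTERFACE

Orientations are given as [roll, pitch, yaw] about the fixed x, y, z axes, in that order (R = Rz(yaw) Ry(pitch) Rx(roll)).
In Python, from rig import r gives the robot as it stands. The module is installed in compiled form; this text tells all that it offers.
- The arm moves only by the tool apply_moves, never from a script. Its argument "plan" is text: rows parted by semicolons, each of 7 numbers parted by spaces: the shift along the tool's x, y, z in cm, then the turn, a rotation vector about the tool's x, y, z in degrees, then the closure, from 0 (fully open) to 1 (shut). A call has 1 to 20 rows; each row shifts and turns the pose as measured when the row begins, along the tool's axes as they then stand; what a row does not reach is not made up. A row lasts 1/10 s, in which the tool goes at most 50 mm and 8.59 degrees, less where a joint would pass 70% of its speed; a pose out of reach is approached as far as the arm can. A call is refused whole if a number of a shift passes 5 or a number of a turn 8.59, either way. A call with a gripper value outside its range is refused whole. The fingers move at their own pace and stop on an object; "squeeze" is the grip in N (left out, the last holds). Time passes only in rows, so rows that do not move let the fingers close. It gives the time, the measured TCP pose, the force and the opening at its end, in the units of the state.
- r.sense(): the state, without advancing time (a new reading comes with each control period).
- r.grab_frame(name): name is "scene" or "top" or "wrist"; returns the picture (400x640x3 uint8, blue, green, red); there is no depth.
- r.get_calibration(name): a dict with "vertical_fov" (degrees; the focal length in pixels is half the picture's height over the tangent of half this angle, whatever the lens; pixels are square), "cx", "cy" (the principal point, pixels), "D" ([k1, k2, p1, p2, k3] as OpenCV has them; the pictures are not rectified), "R" (3x3) and "t" (3): a world point X has camera coordinates R X + t; the wrist camera has in their place "hand_eye" (4x4, takes a point from camera to tool coordinates, whose origin is the TCP and whose axes are the tool frame's). Camera axes: x right, y down, z forward; pixel columns grow to the right and rows downward; lengths in mm; the calibration is good to about 2 mm. A picture is of the moment at which its call begins: read the wrist's pose just before it. get_calibration takes no time and is no camera call.
- r.sign_off(): hands the job in, once; it reports no verdict.
The state is a dict: "clock": time; "qpos": joint angles; "qvel": joint speeds; "joint_efforts": joint torques, N m; "eef_pos": TCP position; "tcp_rot": TCP orientation; "contact_force": force on the tool from outside, world axes, zero at the start; "wrist_torque": the same for the moment, N m; "opening": opening from 0.0 (shut) to 1.0 (fully open).
Only numpy, scipy, OpenCV 4.12 (cv2) and the standard library are available. Lean on these libraries where they do the work, as an engineer would, in place of code of your own. Each camera call takes 0.05 s, during which the arm holds its last target. There are 200 camera calls.

## Working session

There is one attempt and no reset: what is moved stays moved. The work goes in short steps, Python scripts to look and compute and a tool call to move; the robot and the scene stay as the last step left them, time stands still between calls to the robot, and variables do not carry over. Pictures are saved under pics/ and viewed, about 8 in all and at most 12, crops included, and the job is handed in when it is done.

Besides the shell and the picture viewer there is one more tool, called as name(argument=value, ...) on one line, values as JSON. apply_moves: Moves the arm, as the interface text tells. Its arguments: {"type":"object","properties":{"plan":{"type":"string"},"squeeze":{"type":"number"}},"required":["plan"]}

```bash
mkdir -p pics
python3 - <<'E'
from rig import r
import cv2
s=r.sense(); print(s)
for n in("top","scene"):
    cv2.imwrite(f"pics/{n}0.png",r.grab_frame(n)); print(n,r.get_calibration(n))
print(r.get_calibration("wrist"))
E
```

```text
{'clock': 0.0, 'qpos': array([-1.29939269e+00,  3.53621712e-01,  1.63411848e+00, -2.71228922e-05,
        1.15521394e+00, -2.40149525e-03]), 'qvel': array([-0.00034598, -0.0001255 , -0.00166546,  0.00121714,  0.00098116,
       -0.00075723]), 'joint_efforts': array([-3.35233191e-03, -6.05260491e+01, -3.42069089e+01, -1.61096809e-04,
        9.40304948e-03, -3.57239196e-05]), 'eef_pos': array([ 168.86290585, -601.26788962,  230.58489521]), 'tcp_rot': array([-1.57215786e+00, -2.15296558e-05, -2.86777654e+00]), 'contact_force': array([-0.09527056, -0.30555918,  0.27701669]), 'wrist_torque': array([ 0.01831304, -0.00520042,  0.05023775]), 'opening': 0.9962649183875888}
top {'vertical_fov': 48.36758459443142, 'cx': 316.1687431427077, 'cy': 195.80362818473216, 'D': array([-0.07896404,  0.        ,  0.        ,  0.        ,  0.        ]), 'R': array([[ 0.02909433, -0.9995725 ,  0.0028887 ],
       [-0.98560742, -0.02916907, -0.1665148 ],
       [ 0.16652788,  0.00199752, -0.98603472]]), 't': array([ 108.35734574,  610.4524447 , 1009.92214864])}
scene {'vertical_fov': 51.165515514369346, 'cx': 327.13320264725206, 'cy': 191.73661293723245, 'D': array([0.03501731, 0.        , 0.        , 0.        , 0.        ]), 'R': array([[-0.83535736, -0.5495648 , -0.01251443],
       [-0.25094058,  0.40149573, -0.88081213],
       [ 0.48908783, -0.73265251, -0.47330053]]), 't': array([599.49221053, 157.87322197, 802.9665445 ])}
{'vertical_fov': 58.73976787952852, 'cx': 317.0848231895292, 'cy': 201.3016030454275, 'D': array([-0.07148422,  0.        ,  0.        ,  0.        ,  0.        ]), 'hand_eye': array([[ 6.90412024e-04,  9.62171023e-01,  2.72445307e-01,
        -6.89177205e+01],
       [-1.16137561e-03, -2.72444417e-01,  9.62170822e-01,
        -1.42042207e+02],
       [ 9.99999087e-01, -9.80705641e-04,  9.29343061e-04,
        -9.30229820e-02],
       [ 0.00000000e+00,  0.00000000e+00,  0.00000000e+00,
         1.00000000e+00]])}
```

View pics/top0.png

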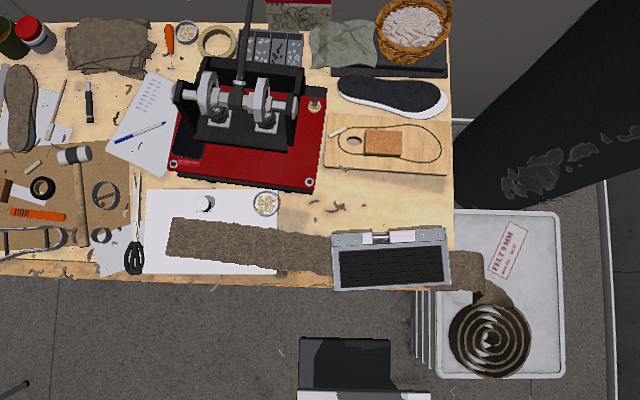

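View pics/scene0.png

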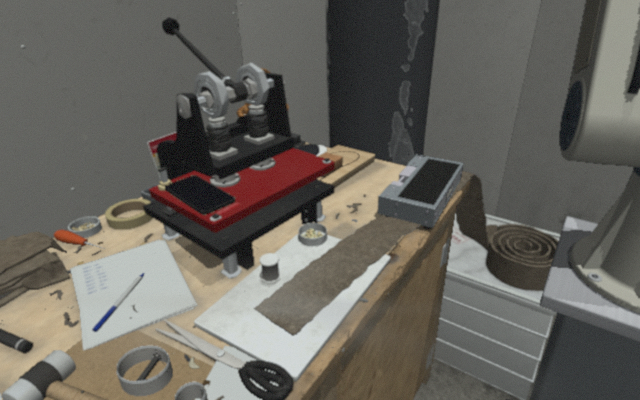

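The top view shows the case at about (330–452, 228–290), with its rear edge at row ~230–245. The insole with the cork block is behind it at (385, 145). The spool is at (205, 203), the tin at (265, 203) and the press at left. I'll enlarge the case.

Run:
```python
import cv2
i=cv2.imread("pics/top0.png")[215:300,320:462]
cv2.imwrite("pics/c1.png",cv2.resize(i,None,fx=5.5,fy=5.5,interpolation=cv2.INTER_CUBIC))
```

```text
(no output)
```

View pics/c1.png

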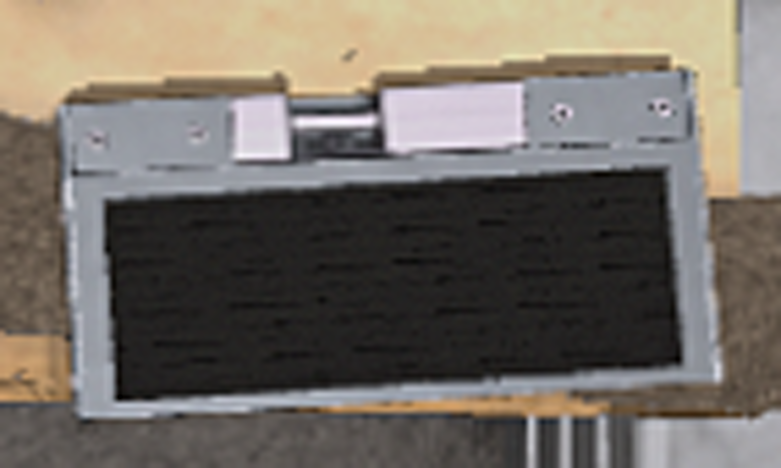

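The crop shows a pale aluminium bar from x≈232 to 525, with a gap (the notch) at ≈288–380. That puts the notch centre at about own y = +19 mm, which I'll confirm by touch. Next I'll fit the case pose.

```bash
cat > h.py <<'E'
from rig import r
import numpy as np, cv2
from scipy.optimize import least_squares
def K(c): 
    f=200/np.tan(np.radians(c["vertical_fov"]/2)); return np.array([[f,0,c["cx"]],[0,f,c["cy"]],[0,0,1.]])
def ray(name,uv,z):
    c=r.get_calibration(name); u=cv2.undistortPoints(np.array(uv,float).reshape(-1,1,2),K(c),c["D"]).reshape(-1,2)
    d=np.c_[u,np.ones(len(u))]@c["R"]; o=-c["R"].T@c["t"]
    return o+d*((z-o[2])/d[:,2])[:,None]
E
python3 - <<'E'
from h import *
cr=np.array([[62,103],[688,70],[718,380],[80,416],[232,97],[525,82],[289,97],[380,92]])
uv=(cr+.5)/5.5+[320,215]-.5
own=np.array([[66,136],[66,-136],[-66,-136],[-66,136],[66,65],[66,-65]])
for z in(64,78):
    p=ray("top",uv,z)[:,:2]
    def f(q): c,s=np.cos(q[2]),np.sin(q[2]); return (own@np.array([[c,s],[-s,c]])+q[:2]-p[:6])
    q=least_squares(lambda q:f(q).ravel(),[450,-100,0]).x
    c,s=np.cos(q[2]),np.sin(q[2]); 
    print(z,q,np.round(f(q),1).tolist(), "width",np.linalg.norm(p[0]-p[1]),"depth",np.linalg.norm(p[1]-p[2]),"notch own",((p[6:]-q[:2])@np.array([[c,-s],[s,c]])).round(1).tolist())
print("tin,spool,block",ray("top",[[265,203],[205,203]],10).round(),ray("top",[[367,130],[401,130],[401,156],[367,156]],53).round())
print("insole",ray("top",[[328,113],[447,121],[447,175],[324,167]],23).round(),"press",ray("top",[[305,190],[325,95]],100).round())
E
```

```text
64 [ 4.62589386e+02 -4.93695233e+01  7.94530908e-02] [[0.0, 1.9], [0.3, -2.7], [-1.3, -2.1], [-1.8, 2.1], [1.1, 2.9], [1.6, -2.1]] width 267.3690191758847 depth 130.47004241457756 notch own [[63.4, 38.0], [63.5, -0.7]]
78 [ 4.61855122e+02 -4.70425442e+01  7.94530183e-02] [[0.5, 3.8], [1.0, -4.5], [-2.3, -4.0], [-3.1, 3.8], [1.6, 3.8], [2.3, -2.9]] width 263.7459737588692 depth 128.7020780831642 notch own [[62.9, 37.5], [63.0, -0.7]]
tin,spool,block [[592. 252.  10.]
 [588. 401.  10.]] [[774.   7.  53.]
 [776. -77.  53.]
 [711. -76.  53.]
 [708.   6.  53.]]
insole [[ 825.  103.   23.]
 [ 814. -201.   23.]
 [ 674. -197.   23.]
 [ 685.  109.   23.]] press [[611. 152. 100.]
 [842. 112. 100.]]
```

Taking the top at z = 64 fits within about 2–3 mm: case centre (463, -49), yaw 0.079, notch at own y ≈ +19. I'll approach behind the case with the fingers shut, staying high and swinging close to the base.

apply_moves(plan="0 0 0 0 5.6 0 1; 0 0 0 0 5.6 0 1; -2.8 0 -3.7 0 0 0 1; -2.8 0 -3.7 0 0 0 1; -2.8 0 -3.7 0 0 0 1; -2.8 0 -3.7 0 0 0 1; -2.8 0 -3.7 0 0 0 1; -2.8 0 -3.7 0 0 0 1; -2.8 0 -3.7 0 0 0 1; -2.8 0 -3.7 0 0 0 1; -2.8 0 -3.7 0 0 0 1; -3.4 0 -3 0 0 0 1; -3.4 0 -3 0 0 0 1; -3.4 0 -3 0 0 0 1; -3.4 0 -3 0 0 0 1; -3.4 0 -3 0 0 0 1; -3.4 0 -3 0 0 0 1; 0 0 0 0 0 0 1", squeeze=20)

```text
clock: 1.9
eef_pos: [600.7, -34.9, 226.6]
tcp_rot: [-1.576, -0.002, -3.076]
contact_force: [0.4, -0.0, 0.1]
opening: -0.001
```

Run:
```python
from h import *
s=r.sense(); print(s["eef_pos"],s["tcp_rot"],s["clock"])
cv2.imwrite("pics/w1.png",r.grab_frame("wrist"))
```

```text
[600.68596232 -34.90900562 226.60292136] [-1.57560346e+00 -2.00202111e-03 -3.07624338e+00] 1.9
```

View pics/w1.png

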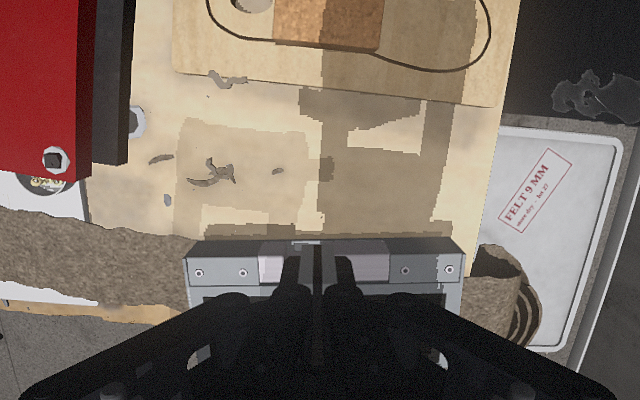

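The wrist view shows the case's rear top edge from (187, 241) to (466, 238), the bar from about 258 to 388, and the fingers partly covering the notch at ~291–320. I'll cross-check the edge pose from this view.

```bash
cat >> h.py <<'E'
from scipy.spatial.transform import Rotation as Ro
def wray(uv,z,pos,rpy):
    c=r.get_calibration("wrist"); u=cv2.undistortPoints(np.array(uv,float).reshape(-1,1,2),K(c),c["D"]).reshape(-1,2)
    T=np.eye(4); T[:3,:3]=Ro.from_euler("xyz",rpy).as_matrix(); T[:3,3]=pos; T=T@c["hand_eye"]
    d=np.c_[u,np.ones(len(u))]@T[:3,:3].T; o=T[:3,3]
    return o+d*((z-o[2])/d[:,2])[:,None]
E
python3 - <<'E'
from h import *
p=wray([[187,241],[466,238],[258,240],[388,239],[291,241]],64,[600.7,-34.9,226.6],[-1.5756,-.002,-3.0762])
print(p.round(1), np.linalg.norm(p[0]-p[1]),np.linalg.norm(p[2]-p[3]))
c,s=np.cos(.0795),np.sin(.0795)
for y in(136,-136,65,-65,38): print(y,462.6+66*c-y*s,-49.4+66*s+y*c)
E
```

```text
[[ 536.7   83.    64. ]
 [ 556.8 -175.9   64. ]
 [ 542.5   16.5   64. ]
 [ 551.3 -103.1   64. ]
 [ 543.5  -14.    64. ]] 259.67979557353874 119.88158171247676
136 517.5909270690967 91.41192399822286
-136 539.1921560852035 -179.72897462275927
65 523.2294831725657 20.636174725834152
-65 533.5535999817345 -108.95322535037054
38 525.3737228175469 -6.278546828454516
```

Run:
```python
import cv2
i=cv2.imread("pics/w1.png")[220:320,175:475]
cv2.imwrite("pics/c2.png",cv2.resize(i,None,fx=2.6,fy=2.6,interpolation=cv2.INTER_CUBIC))
```

```text
(no output)
```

View pics/c2.png

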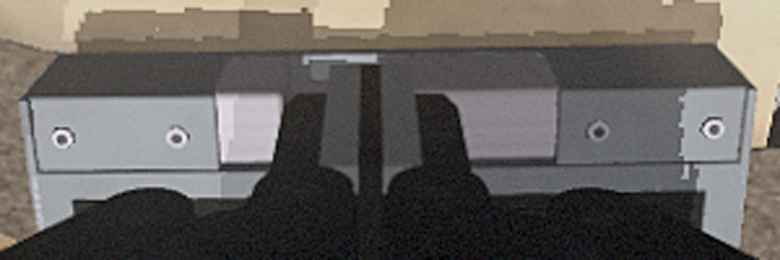

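The true top rear edge runs from crop (28, 97) to (755, 88). The bar ends are at x = 217 and 556, and the lit notch floor (z = 22) shows at x 303–378.

Run:
```python
from h import *
P=[600.7,-34.9,226.6],[-1.5756,-.002,-3.0762]
f=lambda a:(np.array(a)+.5)/2.6+[175,220]-.5
p=wray(f([[28,97],[755,88],[217,96],[556,89]]),64,*P)
print(p.round(1), np.linalg.norm(p[0]-p[1]),np.linalg.norm(p[2]-p[3]),np.arctan2(p[1,0]-p[0,0],p[0,1]-p[1,1]))
n=wray(f([[303,55],[378,54]]),22,*P);print(n.round(1))
```

```text
[[ 520.3   85.2   64. ]
 [ 541.2 -178.    64. ]
 [ 525.7   16.1   64. ]
 [ 536.5 -105.4   64. ]] 263.9963142004358 121.95946681230777 0.07922137487193591
[[526.3 -11.9  22. ]
 [528.8 -42.   22. ]]
```

Both views agree on yaw 0.079 and on the rear edge middle at about (529.5, -45). The notch centre is near world y ≈ -25. I'll lower the tip behind the solid bar to the right of the notch, leaving a 15 mm gap.

apply_moves(plan="2.3 0 1.8 0 -0.8 0 1; 2.2 0 1.7 0 0 0 1; 0 4.5 0 0 0 0 1; 0 4.5 0 0 0 0 1; 0 4.5 0 0 0 0 1; 0 3.5 0 0 0 0 1; 0 1.8 0 0 0 0 1; 0 0 0 0 0 0 1; 0 0 0 0 0 0 1")

```text
clock: 2.85
eef_pos: [546.4, -81.9, 33.2]
tcp_rot: [-1.573, -0.008, -3.065]
contact_force: [0.5, 0.6, 0.6]
opening: -0.002
```

apply_moves(plan="0.1 0 0 0 0 0 1; 0.1 0 0 0 0 0 1; 0.1 0 0 0 0 0 1")

```text
clock: 3.15
eef_pos: [544.8, -83.2, 36.7]
tcp_rot: [-1.572, -0.003, -3.066]
contact_force: [-0.7, -0.6, 0.2]
opening: -0.003
```

apply_moves(plan="0.1 0 0 0 0 0 1; 0.1 0 0 0 0 0 1")

```text
clock: 3.35
eef_pos: [543.6, -83.4, 38.1]
tcp_rot: [-1.571, -0.001, -3.066]
contact_force: [-0.3, 0.1, 0.2]
opening: 0.002
```

apply_moves(plan="0.1 0 0 0 0 0 1; 0.1 0 0 0 0 0 1")

```text
clock: 3.55
eef_pos: [542.9, -83.5, 38.8]
tcp_rot: [-1.571, 0.002, -3.066]
contact_force: [6.0, 1.2, -4.8]
opening: 0.002
```

apply_moves(plan="0.1 0 0 0 0 0 1; 0.1 0 0 0 0 0 1")

```text
clock: 3.75
eef_pos: [542.9, -83.5, 39.1]
tcp_rot: [-1.57, 0.007, -3.066]
contact_force: [5.0, 1.8, -4.4]
opening: -0.003
```

Contact with the solid bar at 5–6 N. I'll slide left along the edge with light pressure.

apply_moves(plan="0.1 0.1 -0.5 0 0 0 1; 0.1 0.1 -0.5 0 0 0 1; 0.1 0.1 -0.5 0 0 0 1; 0.1 0.1 -0.5 0 0 0 1")

```text
clock: 4.15
eef_pos: [541.4, -64.5, 36.4]
tcp_rot: [-1.567, 0.015, -3.066]
contact_force: [4.5, -2.9, 0.5]
opening: 0.003
```

apply_moves(plan="0.1 0.1 -0.5 0 0 0 1; 0.1 0.1 -0.5 0 0 0 1; 0.1 0.1 -0.5 0 0 0 1; 0.1 0.1 -0.5 0 0 0 1")

```text
clock: 4.55
eef_pos: [539.9, -44.3, 33.8]
tcp_rot: [-1.564, 0.023, -3.064]
contact_force: [4.0, -1.4, 1.4]
opening: 0.005
```

apply_moves(plan="0.1 0 -0.3 0 0 0.5 1; 0.1 0 -0.3 0 0 0.5 1; 0.1 0 -0.3 0 0 0.5 1")

```text
clock: 4.85
eef_pos: [536.4, -34.4, 33.8]
tcp_rot: [-1.564, 0.05, -3.063]
contact_force: [-0.2, 0.0, 0.4]
opening: 0.002
```

apply_moves(plan="0.1 0 -0.3 0 0 0.3 1; 0.1 0 -0.2 0 0 0.2 1")

```text
clock: 5.05
eef_pos: [532.0, -28.7, 33.1]
tcp_rot: [-1.564, 0.057, -3.063]
contact_force: [0.0, -0.6, -0.1]
opening: -0.001
```

The force vanished and the tip moved in past the edge line, so it has dropped into the notch. My tilt correction had the wrong sign, so I'll straighten the finger and centre it.

apply_moves(plan="-0.1 0 -0.1 0 0 -1.7 1; 0 0 -0.1 0 0 -1.6 1; 0 0 0 0 0 0 1")

```text
clock: 5.35
eef_pos: [529.9, -25.9, 32.5]
tcp_rot: [-1.565, -0.006, -3.063]
contact_force: [-0.6, 0.8, 0.3]
opening: -0.005
```

Run:
```python
from h import *
s=r.sense(); print(s["eef_pos"],s["tcp_rot"],s["contact_force"])
w=r.grab_frame("wrist")[170:350,150:490]; t=r.grab_frame("scene")[130:240,360:500]
cv2.imwrite("pics/w2.png",np.hstack([cv2.resize(w,None,fx=1.5,fy=1.5),cv2.resize(t,(280,270))]))
```

```text
[529.85149643 -25.8593661   32.46347149] [-1.56472724 -0.00639338 -3.06283758] [-0.64865095  0.79335309  0.31342403]
```

View pics/w2.png

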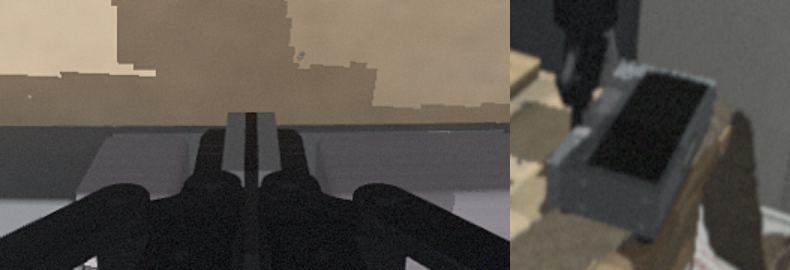

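The wrist view shows the finger (195–305) between the notch walls (≈188 and ≈316), with clear gaps on both sides. Now I'll press gently.

apply_moves(plan="0.2 -0.1 0 0 0 0 1; 0.2 -0.1 0 0 0 0 1")

```text
clock: 5.65
eef_pos: [525.9, -26.3, 34.4]
tcp_rot: [-1.565, -0.003, -3.063]
contact_force: [4.8, 1.3, -3.4]
opening: -0.001
```

apply_moves(plan="0.2 0 0 0 0 0 1; 0.2 0 0 0 0 0 1")

```text
clock: 5.85
eef_pos: [523.5, -26.6, 35.0]
tcp_rot: [-1.565, 0.002, -3.063]
contact_force: [5.0, 1.6, -4.6]
opening: -0.0
```

apply_moves(plan="0.2 0 0 0 0 0 1; 0.2 0 0 0 0 0 1")

```text
clock: 6.05
eef_pos: [521.2, -26.9, 35.5]
tcp_rot: [-1.564, 0.006, -3.064]
contact_force: [3.8, 0.4, -2.8]
opening: 0.001
```

apply_moves(plan="0.2 0.05 0 0 0 0 1; 0.15 0 0 0 0 0 1; 0.1 0 0 0 0 0 1")

```text
clock: 6.35
eef_pos: [518.8, -27.1, 35.9]
tcp_rot: [-1.564, 0.012, -3.064]
contact_force: [8.5, 2.3, -6.4]
opening: 0.004
```

Run:
```python
from h import *
s=r.sense(); print(s["eef_pos"],s["contact_force"])
t=r.grab_frame("top"); cv2.imwrite("pics/t2.png",cv2.resize(t[190:340,290:490],None,fx=3,fy=3))
```

```text
[518.84201922 -27.13755298  35.8601228 ] [ 8.4900466   2.30599202 -6.41245985]
```

View pics/t2.png

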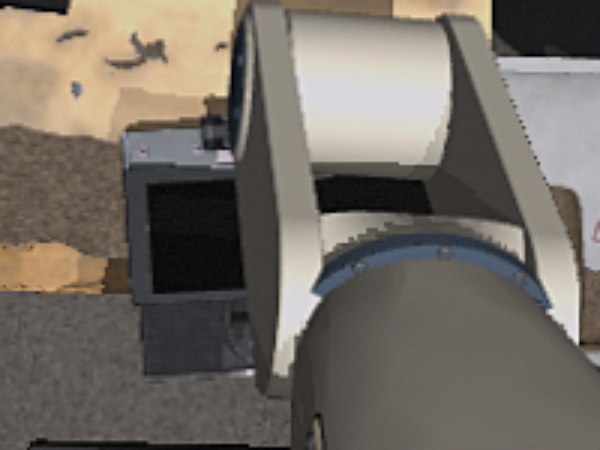

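The drawer is coming out: its body is visible at crop rows 303–375. I'll hold briefly so it reaches its stop, then draw the finger straight back and lift.

apply_moves(plan="0 0 0 0 0 0 1; 0 0 0 0 0 0 1; 0 0 0 0 0 0 1; 0 0 0 0 0 0 1; 0 0 0 0 0 0 1; 0 0 0 0 0 0 1")

```text
clock: 7.0
eef_pos: [519.6, -27.1, 35.9]
tcp_rot: [-1.564, 0.015, -3.065]
contact_force: [4.8, 1.2, -2.7]
opening: 0.002
```

apply_moves(plan="-0.5 0 0 0 0 0 1; -0.7 0 0 0 0 0 1; -1 0 0 0 0 0 1; -1 0 0 0 0 0 1; -1 0 0 0 0 0 1; -0.5 0 0 0 0 0 1; 0 0 0 0 0 0 1")

```text
clock: 7.7
eef_pos: [567.6, -23.4, 35.7]
tcp_rot: [-1.564, 0.008, -3.064]
contact_force: [0.2, 0.0, -0.2]
opening: 0.002
```

apply_moves(plan="0 -3 0 0 0 0 1; 0 -4.5 0 0 0 0 1; 0 -4.5 0 0 0 0 1; 0 -4.5 0 0 0 0 1; 0 -3 0 0 0 0 1; 3 0 3 0 0 0 1; 3 0 3 0 0 0 1; 3 0 3 0 0 0 1; 3 0 3 0 0 0 1; 3 0 3 0 0 0 1; 3 0 3 0 0 0 1; 3 0 3 0 0 0 1; 2 0 3.5 0 0 0 1; 2 0 3.5 0 0 0 1; 2 0 3.5 0 0 0 1; 0 0 0 0 0 0 1; 0 0 0 0 0 0 1")

```text
clock: 9.4
eef_pos: [306.5, -366.6, 238.8]
tcp_rot: [-1.565, 0.003, -3.062]
contact_force: [0.7, 0.9, -0.4]
opening: -0.002
```

Run:
```python
from h import *
s=r.sense(); print(s["eef_pos"],s["contact_force"],s["clock"])
t=r.grab_frame("top"); cv2.imwrite("pics/t3f.png",t); cv2.imwrite("pics/t3.png",cv2.resize(t[110:330,180:480],None,fx=2.6,fy=2.6,interpolation=cv2.INTER_CUBIC))
```

```text
[ 306.49183485 -366.64181387  238.80975461] [ 0.71833978  0.91412045 -0.43340862] 9.4
```

View pics/t3.png

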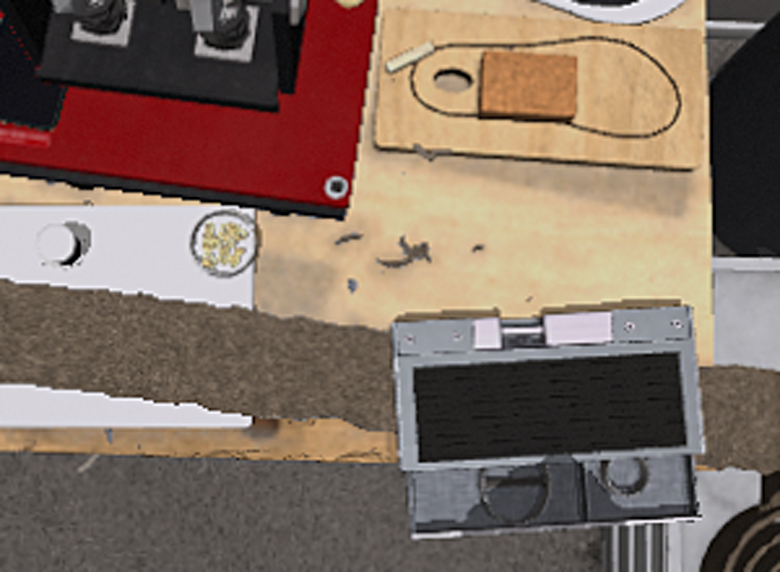

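The drawer is out and the pad is back at rest in the notch, with the block, tin and spool apparently unmoved. I'll put numbers on that.

Run:
```python
from h import *
f=lambda a:(np.array(a)+.5)/2.6+[180,110]-.5
a=ray("top",f([[403,470],[702,454]]),64); b=ray("top",f([[412,537],[702,518]]),50)
n=np.array([np.cos(.079),np.sin(.079)]); print("extension",((a-b)[:,:2]@n).round(1))
A=cv2.imread("pics/top0.png");B=cv2.imread("pics/t3f.png")
for k,(x,y,w,h) in dict(spool=(192,192,26,22),tin=(250,188,32,32),block=(358,124,50,38),pad=(370,225,22,20)).items():
    g=[cv2.cvtColor(i,6).astype(np.float32)[y:y+h,x:x+w] for i in(A,B)]
    print(k,np.round(cv2.phaseCorrelate(*g,cv2.createHanningWindow((w,h),cv2.CV_32F)),2).tolist() if 0 else cv2.phaseCorrelate(*g), np.abs(g[0]-g[1]).mean())
```

```text
extension [59.3 56.8]
spool ((0.48379258037125794, -0.013152539778438666), 1.0005130999848062) 0.6940559
tin ((-0.00182439142086821, -0.022504357886511173), 0.9983649852219969) 0.74609375
block ((0.018173809478636116, -0.021022257375701514), 1.0002660520076752) 0.75578946
pad ((0.01299921383999525, 0.029358194859716136), 0.9988503264884154) 0.7409091
```

```bash
python3 -c "
from rig import r
print(r.sign_off())"
```

```text
the job is handed in; nothing more can be done
None
```

The drawer is open and the job is handed in, at about 9.5 s of the 51 s allowed.

**What I did:**
- With the fingers shut, I touched the solid bar to the right of the notch at about 5 N.
- I slid left along the edge until the force vanished and the tip dropped in, at about own y = +17 mm. The top picture had already put the notch at about +19 mm.
- I pressed the pad about 9 mm, with 8.5 N in x at most, until the drawer was out.
- I waited a further 0.6 s, drew the finger straight back, lifted, and moved the arm clear.

**Last checks:**
- **Drawer:** the picture gives 57–59 mm of travel. That is within measuring error of the full 60 mm, but I had no direct reading of it.
- **Pad:** the notch looks the same as in the first picture, so the pad has returned.
- **Spool, tin and block:** their patches match the first picture within noise. The shift estimate for the spool gave 0.5 px sideways, but its pixel difference (0.7 grey levels) is the same as the others, so I take it as unmoved.
- **Arm:** touching nothing at the end, with residual forces of 1 N or less.

**What went wrong:** one tilt correction had the wrong sign and leaned the finger 3.3° as it dropped into the notch. I straightened it before pressing.

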